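# Lay out the desk set in its row

### The arm

A 6-joint arm with a two-finger parallel gripper is mounted at the origin on the work surface. World frame = base frame: x ahead of the robot, y to its left, z up, the work surface at z = 0. Lengths are in m, angles in rad, forces in N, time in s.
With the tool pointing down it reaches from about 0.35 to 0.775 m from the base axis. Payload 5.5 kg.
Tool frame: the origin (TCP) lies midway between the tips of the shut fingers; the grasp point (between the pads) lies 19 mm behind it (env.hold_point_z is the distance from the TCP to the grasp point, in m); z points along the fingers, y is the line along which they close (so a half turn about z gives the same grasp; the last joint's range is limited). The gripper opens to 85 mm and grips with 20 to 120 N. Pads are 22 mm wide; open, the fingers measure 114 mm over their backs; the gripper's body (76 mm by 85 mm) begins 54 mm behind the grasp point. The pads swing forward as they close: fully open they stand 13 mm farther back than shut.
Start: joints at [1.098, 0.313, 0.046, 1.304, 0, 1.431], TCP at [0.188, 0.543, 0.231] pointing down, gripper open.
Joint ranges: [-2.76, 2.76], [-0.86, 1.69], [-1.03, 1.26], [-2.2, 2.34], [-1.47, 1.5], [-3.14, 3.14]. Speed limits (rad/s): [2.57, 2.57, 3.14, 3.14, 3.14, 3.14].

### API

Orientations are given as a unit quaternion [w, x, y, z].
In Python, from workcell import env, read_camera gives the robot as it stands. The module is installed in compiled form; this text tells all that it offers.
- The arm moves only by the tool carry_out, never from a script. Its argument "moves" is a list of rows, each an object of numbers: "tx", "ty", "tz": the shift along the world's x, y, z in cm; "wx", "wy", "wz": the turn, a rotation vector about the world's x, y, z in rad; "claw": the closure, from -1 (fully open) to 1 (shut). A call has 1 to 8 rows; each row shifts and turns the commanded pose from where the row before left it; what a row does not reach is not made up. A row lasts 1/8 s, in which the tool goes at most 62.5 mm and 10.7 degrees, less where a joint would pass 70% of its speed; a pose out of reach is approached as far as the arm can. A call is refused whole if a number of a shift passes 6.25 or a number of a turn 0.188, either way. A call with a gripper value outside its range is refused whole. The fingers move at their own pace and stop on an object; "newtons" is the grip in N (left out, the last holds). Time passes only in rows, so rows that do not move let the fingers close. It gives the time, the measured TCP pose, the force, the opening and the grip force at its end, in the units of the state.
- env.get_state(): the state, without advancing time (a new reading comes with each control period).
- read_camera(name): name is "side" or "top"; returns a dict with "image" (400x640x3 uint8, blue, green, red), "z_map" (400x640 float32, m along the optical axis (not along the pixel's ray), 0 where there is no reading), "fx", "fy", "cx", "cy" (pixels), "camera_from_world" (4x4, takes a point from world to camera coordinates). Camera axes: x right, y down, z forward; pixel columns grow to the right and rows downward; lengths in m; the calibration is good to about 2 mm. A picture is of the moment at which its call begins.
- env.hand_in(): hands the job in; it is judged then, once.
The state is a dict: "clock": time; "joint_pos": joint angles; "qvel": joint speeds; "tau": joint torques, N m; "tcp_pos": TCP position; "orientation": TCP orientation; "wrist_force": force on the tool from outside, world axes, zero at the start; "ft_torque": the same for the moment, N m; "finger_gap": finger opening in m; "grip_force": force on a finger pad.
Only numpy, scipy, OpenCV 4.12 (cv2) and the standard library are available. Lean on these libraries where they do the work, as an engineer would, in place of code of your own. Each camera call takes 0.05 s, during which the arm holds its last target. There are 200 camera calls.

### The job

Put the desk set back in its row on the desk: the walnut card box centred on the green leather mat, its long side along the mat's long side, with the brass paperweight on top in the middle of its lid; the clock upright on the desk, in line with and midway between the mat and the marble pen rest, its wide side along that line; and the stapler in the same row beyond the pen rest, on the side away from the clock, pointing across the row (parallel to the pen rest's short side), with a gap of about 40 mm between stapler and pen rest. Leave the mug, the glasses case and the telephone where they are.

Things in the scene. Friction and masses are not known exactly. Their poses are not given: they have to be found in the camera images.
- cardbox: Walnut card box, loose, closed (lid does not open), flat top with small brass corners: 60 mm (its x) by 90 mm (its y), 40 mm high, about 0.2 kg. Origin: centre of its underside. Starts on the desk with its y roughly along world y.
- weight: Round brass paperweight, loose: 44 mm diameter with upright sides up to 22 mm, then sloping in to a small flat top at 28 mm, about 0.33 kg. Origin: centre of its underside. Starts on the desk.
- clock: Small white desk clock, loose, a block 40 mm deep (its x), 60 mm wide (its y), 62 mm high, about 0.2 kg, a white dial with brass rim on both wide faces (-x and +x), a small brass disc on top. Origin: centre of its underside. Starts upright on the desk with its y roughly along world y; in the final layout its y lies along the row, either way round.
- stapler: Stapler with red top, steel middle and black base, loose, a rigid bar 120 mm long (its y), 36 mm wide (its x) at the base, 34 mm at the red top, 48 mm high, red part from 26 to 48 mm, about 0.25 kg. Origin: centre of its underside. Starts upright on the desk with its length roughly along world y; in the final layout its length lies along the pen rest's x, either way round.
- mat: Green leather mat with thin brass lines, fixed to the desk: 90 mm (its x) by 120 mm (its y), top 4 mm above the desk. Origin: centre of its underside. Mat and pen rest always have the same yaw and stand in one row along their common y axis, their centres 280 to 320 mm apart; either may be the left one.
- penrest: Marble pen rest, fixed: slab 70 mm (its x) by 90 mm (its y), 24 mm high; two pens (black, navy) lie on it along its y, reaching 55 mm either side of its centre, tops 33 mm above the desk. Origin: centre of its underside. The 40 mm gap counts from the slab: the stapler's centre belongs about 103 mm from the pen rest's centre along its y axis, away from the mat.
- mug: Bystander: blue ceramic mug, 80 mm across, 90 mm high, handle on its +y side, loose on the desk to the robot's right. Origin: centre of its underside.
- case: Bystander: dark red glasses case, 60 by 160 mm, 36 mm high, loose, beyond the row. Origin: centre of its underside.
- phone: Bystander: black telephone, 190 by 150 mm, 60 mm high, loose, to the robot's left. Origin: centre of its underside.
Things that resemble listed ones, but are neither listed nor needed, are in the scene too. Of the things that look like the stapler, take the one that is farthest to the robot's right at the start.

How it is judged:
At the end, for the whole second after the job is handed in: Box on mat and weight on lid, each within 12 mm of centre; clock 118-182 mm from both mat and pen rest, within 20 mm of the row line; stapler beyond the pen rest, gap 20-60 mm, within 25 mm of the line; box, clock, stapler within 0.2 rad of their directions; all upright, released, at rest (horizontal distance between cardbox and mat below 0.012 m and height (world z) of cardbox below 0.009 m and angle between each of cardbox, weight, clock, stapler's own z axis and vertical below 0.1 rad and angle between the y axis of cardbox and the y axis of mat, either way round below 0.2 rad and horizontal distance between weight and cardbox below 0.012 m and z of weight in the frame of cardbox between 0.036 and 0.045 m and x of clock in the frame of penrest between -0.02 and 0.02 m and horizontal distance between clock and mat between 0.118 and 0.182 m and horizontal distance between clock and penrest between 0.118 and 0.182 m and height (world z) of each of clock, stapler below 0.006 m and angle between the y axis of clock and the y axis of penrest, either way round below 0.2 rad and horizontal distance between stapler and penrest between 0.083 and 0.123 m and horizontal distance between stapler and mat above 0.32 m and x of stapler in the frame of penrest between -0.025 and 0.025 m and angle between the y axis of stapler and the x axis of penrest, either way round below 0.2 rad and linear speed of each of cardbox, weight, clock, stapler below 0.02 m/s and angular speed of each of cardbox, weight, clock, stapler below 0.3 rad/s); the robot touches nothing.
It fails at once if the mug is pushed more than 15 mm or tipped over (distance of mug from where it was at the start of the episode above 0.015 m or angle between mug's own z axis and vertical above 0.3 rad).
It fails at once if the glasses case is pushed more than 15 mm or tipped over (distance of case from where it was at the start of the episode above 0.015 m or angle between case's own z axis and vertical above 0.3 rad).
It fails at once if the telephone is pushed more than 15 mm or tipped over (distance of phone from where it was at the start of the episode above 0.015 m or angle between phone's own z axis and vertical above 0.3 rad).
It also fails if it takes over 102 s, if anything falls off the work surface, if the arm or the gripper's body presses on something with over 40 N, if the wrist force passes 120 N, or if a joint passes its speed limit or range.

## Working session

There is one attempt and no reset: what is moved stays moved. The work goes in short steps, Python scripts to look and compute and a tool call to move; the robot and the scene stay as the last step left them, time stands still between calls to the robot, and variables do not carry over. Pictures are saved under pics/ and viewed, at most 14 in all, crops included, and the job is handed in when it is done.

Besides the shell and the picture viewer there is one more tool, called after "Emit:" by a JSON object that holds its "api" and its "payload". carry_out: Moves the arm, as the interface text tells. Its arguments: {"type":"object","properties":{"moves":{"type":"array","items":{"type":"object","properties":{"tx":{"type":"number"},"ty":{"type":"number"},"tz":{"type":"number"},"wx":{"type":"number"},"wy":{"type":"number"},"wz":{"type":"number"},"claw":{"type":"number"}}}},"newtons":{"type":"number"}},"required":["moves"]}

```bash
mkdir -p pics; cat > h.py <<'E'
import numpy as np, cv2
from workcell import env, read_camera
def pts(c):
    z=c["z_map"]; v,u=np.indices(z.shape)
    P=np.stack([(u-c["cx"])/c["fx"]*z,(v-c["cy"])/c["fy"]*z,z,np.ones_like(z)],-1)
    W=P@np.linalg.inv(c["camera_from_world"]).T
    W=W[...,:3]; W[z<=0]=np.nan
    return W
def ray(c,u,v,h):
    M=np.linalg.inv(c["camera_from_world"]); d=M[:3,:3]@[(u-c["cx"])/c["fx"],(v-c["cy"])/c["fy"],1]; o=M[:3,3]
    return o+d*(h-o[2])/d[2]
E
python3 - <<'E'
from h import *
print(env.get_state())
for n in ("top","side"):
    c=read_camera(n); cv2.imwrite(f"pics/{n}0.png",c["image"]); np.savez(f"{n}0.npz",**c)
    print(n,c["fx"],c["cx"],c["cy"],np.linalg.inv(c["camera_from_world"]).round(3).tolist())
E
```

```text
{'clock': 0.0, 'joint_pos': array([1.09840826e+00, 3.14000165e-01, 4.49558776e-02, 1.30358217e+00,
       9.90027700e-06, 1.43120344e+00]), 'qvel': array([ 0.00066259,  0.00038813, -0.00041074,  0.00069114, -0.00034209,
        0.00078675]), 'tau': array([ 1.58782004e-04, -4.80631471e+01,  2.98530489e+01,  1.94057106e-02,
       -7.86257579e-05,  5.97878994e-06]), 'tcp_pos': array([0.18761066, 0.54298822, 0.23039955]), 'orientation': array([-2.80372308e-04,  1.65630716e-01,  9.86187421e-01, -8.71068039e-04]), 'wrist_force': array([-0.64264053,  0.37502655,  0.2300359 ]), 'ft_torque': array([-0.01051566, -0.01677252, -0.01351797]), 'grip_force': 0.0, 'finger_gap': 0.08537167500331792}
top 385.11464323040957 318.83134331953283 200.89338105528643 [[0.053, -0.974, 0.22, 0.307], [-0.999, -0.053, 0.008, -0.0], [0.004, -0.22, -0.975, 1.202], [0.0, 0.0, 0.0, 1.0]]
side 491.53760057825303 307.89604139031604 201.10442391344054 [[-1.0, -0.009, 0.017, 0.523], [-0.019, 0.519, -0.855, 1.253], [-0.001, -0.855, -0.519, 0.8], [0.0, 0.0, 0.0, 1.0]]
```

View pics/top0.png

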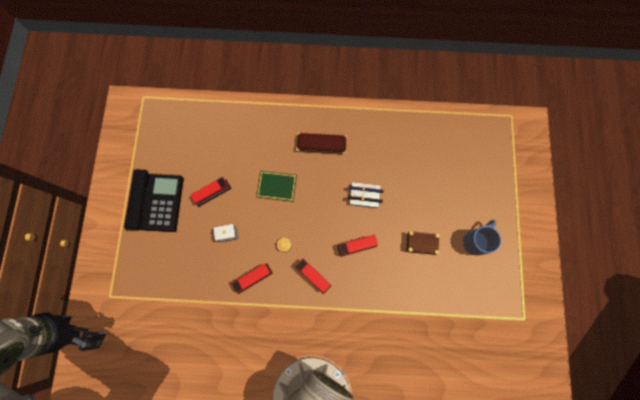

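View pics/side0.png

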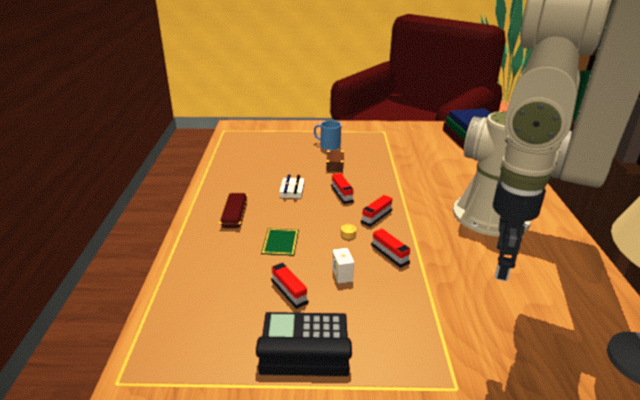

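The top view shows the mat at (277,186), pen rest (365,195), clock (224,233), weight (284,244) and card box (423,243). The rightmost stapler is at (357,245), with look-alikes at (210,192), (252,278) and (313,276). The mug is at (485,240), the phone at (155,200) and the case at (322,143). Next I'll measure the poses.

```bash
cat >> h.py <<'E'
# name: pixel seed in the top picture, half window, height band, sizes
def face(c,W,uv,r,lo,hi,mask=None):
    u,v=uv; m=np.zeros(W.shape[:2],bool); m[v-r:v+r+1,u-r:u+r+1]=1
    m&=(W[...,2]>lo)&(W[...,2]<hi)
    if mask is not None: m&=mask
    n,l,s,_=cv2.connectedComponentsWithStats(m.astype(np.uint8)); k=1+s[1:,4].argmax(); m=l==k
    h=np.median(W[m][:,2]); vv,uu=np.nonzero(m)
    P=np.array([ray(c,a,b,h)[:2] for a,b in zip(uu,vv)],np.float32)
    (x,y),(a,b),t=cv2.minAreaRect(P*1000)
    if a<b: a,b,t=b,a,t+90
    return dict(n=int(m.sum()),h=round(float(h),4),c=(round(x/1e3,4),round(y/1e3,4)),mean=P.mean(0).round(4).tolist(),long=round(a),short=round(b),yaw=round(((t+90)%180)-90,1)) # yaw of long axis from world x, deg
E
python3 - <<'E'
from h import *
c=dict(np.load("top0.npz")); W=pts(c); I=c["image"].astype(int); B,G,R=I[...,0],I[...,1],I[...,2]
hsv=cv2.cvtColor(c["image"],cv2.COLOR_BGR2HSV); H,S,V=[hsv[...,i] for i in range(3)]
red=((H<8)|(H>172))&(S>150)&(V>120)
green=(H>35)&(H<95)&(S>60)
print("desk z",[W[v,u,2].round(4) for u,v in((240,130),(430,200),(390,280),(180,270))])
print("mat",face(c,W,(277,186),26,-.01,.02,green)); print("mat+frame",face(c,W,(277,186),26,.002,.02))
print("pen",face(c,W,(365,195),26,.016,.05)); print("slab", face(c,W,(365,195),26,.012,.029,(S<70)&(V>120)))
print("box",face(c,W,(423,243),24,.034,.05)); print("clock",face(c,W,(224,233),22,.055,.07))
print("weight",face(c,W,(284,244),14,.012,.04))
for p in((357,245),(313,276),(252,278),(210,192)): print("st",face(c,W,p,26,.042,.06),face(c,W,p,26,.035,.06,red))
print("mug",face(c,W,(485,240),30,.08,.1)); print("phone",face(c,W,(155,200),45,.03,.09)); print("case",face(c,W,(322,143),34,.028,.05))
E
```

```text
desk z [np.float64(0.0005), np.float64(0.0014), np.float64(-0.0003), np.float64(-0.0044)]
mat {'n': 690, 'h': 0.0035, 'c': (0.6209, 0.1484), 'mean': [0.6208999752998352, 0.14890000224113464], 'long': 103, 'short': 73, 'yaw': 86.4}
mat+frame {'n': 827, 'h': 0.0042, 'c': (0.6252, 0.1515), 'mean': [0.6216999888420105, 0.1500999927520752], 'long': 139, 'short': 112, 'yaw': 88.7}
pen {'n': 671, 'h': 0.0254, 'c': (0.6021, -0.1332), 'mean': [0.6025000214576721, -0.13300000131130219], 'long': 109, 'short': 72, 'yaw': 86.5}
slab {'n': 176, 'h': 0.0239, 'c': (0.6044, -0.1335), 'mean': [0.6043000221252441, -0.13339999318122864], 'long': 86, 'short': 22, 'yaw': 87.7}
box {'n': 595, 'h': 0.0392, 'c': (0.4594, -0.3129), 'mean': [0.4596000015735626, -0.313400000333786], 'long': 92, 'short': 61, 'yaw': 87.6}
clock {'n': 273, 'h': 0.0613, 'c': (0.4551, 0.2873), 'mean': [0.45579999685287476, 0.2874999940395355], 'long': 60, 'short': 42, 'yaw': -76.2}
weight {'n': 160, 'h': 0.0244, 'c': (0.4324, 0.1097), 'mean': [0.43209999799728394, 0.11010000109672546], 'long': 41, 'short': 41, 'yaw': 48.8}
st {'n': 
[... 836 characters left out ...]
'n': 394, 'h': 0.0475, 'c': (0.5856, 0.3518), 'mean': [0.5857999920845032, 0.35249999165534973], 'long': 114, 'short': 35, 'yaw': -56.0} {'n': 334, 'h': 0.0473, 'c': (0.579, 0.36), 'mean': [0.5791000127792358, 0.36000001430511475], 'long': 93, 'short': 36, 'yaw': -56.3}
mug {'n': 176, 'h': 0.0882, 'c': (0.4726, -0.4835), 'mean': [0.47200000286102295, -0.4846999943256378], 'long': 80, 'short': 79, 'yaw': -44.5}
phone {'n': 1936, 'h': 0.0371, 'c': (0.5471, 0.5244), 'mean': [0.5437999963760376, 0.5376999974250793], 'long': 192, 'short': 154, 'yaw': -0.5}
case {'n': 772, 'h': 0.0346, 'c': (0.7658, 0.0137), 'mean': [0.7675999999046326, 0.012600000016391277], 'long': 157, 'short': 60, 'yaw': 89.9}
```

Emit:
{"api": "carry_out", "payload": {"moves": [{"tx": 3.3,"ty": -3.2,"tz": -1,"wz": -0.125,"claw": -1},{"tx": 3.35,"ty": -3.2,"tz": -1,"wz": -0.125},{"tx": 3.35,"ty": -3.2,"tz": -1,"wz": -0.125},{"tx": 3.35,"ty": -3.2,"tz": -1,"wz": -0.125},{"tx": 3.35,"ty": -3.2,"tz": -1,"wz": -0.125},{"tx": 3.35,"ty": -3.2,"tz": -1,"wz": -0.125},{"tx": 3.35,"ty": -3.2,"tz": -1,"wz": -0.125},{"tx": 3.35,"ty": -3.2,"tz": -1,"wz": -0.122}], "newtons": 40}}

```text
invalid input at $.moves[0]: expected keys tx, ty, tz, wx, wy, wz, claw
```

Emit:
{"api": "carry_out", "payload": {"moves": [{"tx": 3.3,"ty": -3.2,"tz": -1,"wx": 0,"wy": 0,"wz": -0.125,"claw": -1},{"tx": 3.35,"ty": -3.2,"tz": -1,"wx": 0,"wy": 0,"wz": -0.125,"claw": -1},{"tx": 3.35,"ty": -3.2,"tz": -1,"wx": 0,"wy": 0,"wz": -0.125,"claw": -1},{"tx": 3.35,"ty": -3.2,"tz": -1,"wx": 0,"wy": 0,"wz": -0.125,"claw": -1},{"tx": 3.35,"ty": -3.2,"tz": -1,"wx": 0,"wy": 0,"wz": -0.125,"claw": -1},{"tx": 3.35,"ty": -3.2,"tz": -1,"wx": 0,"wy": 0,"wz": -0.125,"claw": -1},{"tx": 3.35,"ty": -3.2,"tz": -1,"wx": 0,"wy": 0,"wz": -0.125,"claw": -1},{"tx": 3.35,"ty": -3.2,"tz": -1,"wx": 0,"wy": 0,"wz": -0.122,"claw": -1}], "newtons": 40}}

```text
clock: 1.1
tcp_pos: [0.4561, 0.2862, 0.1507]
orientation: [-0.0, 0.619, 0.786, -0.0]
wrist_force: [0.6, -0.5, 0.0]
finger_gap: 0.0855
grip_force: 0.0
```

Emit:
{"api": "carry_out", "payload": {"moves": [{"tx": 0,"ty": 0,"tz": -3.2,"wx": 0,"wy": 0,"wz": 0,"claw": -1},{"tx": 0,"ty": 0,"tz": -3.2,"wx": 0,"wy": 0,"wz": 0,"claw": -1},{"tx": 0,"ty": 0,"tz": -3.2,"wx": 0,"wy": 0,"wz": 0,"claw": -1},{"tx": 0,"ty": 0,"tz": -3.0,"wx": 0,"wy": 0,"wz": 0,"claw": -1},{"tx": 0,"ty": 0,"tz": 0,"wx": 0,"wy": 0,"wz": 0,"claw": 1},{"tx": 0,"ty": 0,"tz": 0,"wx": 0,"wy": 0,"wz": 0,"claw": 1},{"tx": 0,"ty": 0,"tz": 0,"wx": 0,"wy": 0,"wz": 0,"claw": 1},{"tx": 0,"ty": 0,"tz": 0,"wx": 0,"wy": 0,"wz": 0,"claw": 1}], "newtons": 40}}

```text
clock: 2.1
tcp_pos: [0.4566, 0.2881, 0.0269]
orientation: [0.001, 0.617, 0.787, 0.001]
wrist_force: [-1.0, 0.5, 4.8]
finger_gap: 0.0398
grip_force: 41.9
```

Emit:
{"api": "carry_out", "payload": {"moves": [{"tx": 0,"ty": 0,"tz": 2.5,"wx": 0,"wy": 0,"wz": 0,"claw": 1},{"tx": 0.6,"ty": -1.4,"tz": 3,"wx": 0,"wy": 0,"wz": 0,"claw": 1},{"tx": 2.3,"ty": -4,"tz": 0,"wx": 0,"wy": 0,"wz": -0.05,"claw": 1},{"tx": 2.5,"ty": -4.5,"tz": 0,"wx": 0,"wy": 0,"wz": -0.05,"claw": 1},{"tx": 2.5,"ty": -4.5,"tz": 0,"wx": 0,"wy": 0,"wz": -0.05,"claw": 1},{"tx": 2.5,"ty": -4.5,"tz": 0,"wx": 0,"wy": 0,"wz": -0.05,"claw": 1},{"tx": 2.5,"ty": -4.5,"tz": 0,"wx": 0,"wy": 0,"wz": -0.05,"claw": 1},{"tx": 2.76,"ty": -4.5,"tz": 0,"wx": 0,"wy": 0,"wz": -0.056,"claw": 1}]}}

```text
clock: 3.1
tcp_pos: [0.6123, 0.0071, 0.0805]
orientation: [-0.0, 0.73, 0.683, -0.0]
wrist_force: [0.5, 0.2, -3.0]
finger_gap: 0.0398
grip_force: 41.2
```

Emit:
{"api": "carry_out", "payload": {"moves": [{"tx": 0,"ty": 0,"tz": 0,"wx": 0,"wy": 0,"wz": 0,"claw": 1},{"tx": 0,"ty": 0,"tz": -2.5,"wx": 0,"wy": 0,"wz": 0,"claw": 1},{"tx": 0,"ty": 0,"tz": -2,"wx": 0,"wy": 0,"wz": 0,"claw": 1}]}}

```text
clock: 3.48
tcp_pos: [0.611, 0.0091, 0.0346]
orientation: [-0.001, 0.73, 0.684, -0.0]
wrist_force: [-0.4, 0.3, -2.7]
finger_gap: 0.0394
grip_force: 41.5
```

Emit:
{"api": "carry_out", "payload": {"moves": [{"tx": 0,"ty": 0,"tz": -0.7,"wx": 0,"wy": 0,"wz": 0,"claw": 1},{"tx": 0,"ty": 0,"tz": 0,"wx": 0,"wy": 0,"wz": 0,"claw": 1}]}}

```text
clock: 3.72
tcp_pos: [0.6115, 0.0092, 0.0284]
orientation: [-0.0, 0.729, 0.684, -0.0]
wrist_force: [0.5, -0.7, -2.7]
finger_gap: 0.0395
grip_force: 41.5
```

Emit:
{"api": "carry_out", "payload": {"moves": [{"tx": 0,"ty": 0,"tz": -0.2,"wx": 0,"wy": 0,"wz": 0,"claw": 1},{"tx": 0,"ty": 0,"tz": 0,"wx": 0,"wy": 0,"wz": 0,"claw": 1}]}}

```text
clock: 3.98
tcp_pos: [0.6124, 0.0086, 0.0269]
orientation: [0.0, 0.73, 0.684, 0.0]
wrist_force: [-0.6, -0.6, -1.1]
finger_gap: 0.0394
grip_force: 41.6
```

Contact has started, so I'll release the clock and lift, then head for the stapler.

Emit:
{"api": "carry_out", "payload": {"moves": [{"tx": 0,"ty": 0,"tz": -0.1,"wx": 0,"wy": 0,"wz": 0,"claw": 1},{"tx": 0,"ty": 0,"tz": 0,"wx": 0,"wy": 0,"wz": 0,"claw": -1},{"tx": 0,"ty": 0,"tz": 0,"wx": 0,"wy": 0,"wz": 0,"claw": -1},{"tx": 0,"ty": 0,"tz": 0,"wx": 0,"wy": 0,"wz": 0,"claw": -1},{"tx": 0,"ty": 0,"tz": 2,"wx": 0,"wy": 0,"wz": 0,"claw": -1},{"tx": 0,"ty": 0,"tz": 4,"wx": 0,"wy": 0,"wz": 0,"claw": -1},{"tx": 0,"ty": 0,"tz": 4,"wx": 0,"wy": 0,"wz": 0,"claw": -1}]}}

```text
clock: 4.85
tcp_pos: [0.6116, 0.0085, 0.1259]
orientation: [-0.0, 0.73, 0.684, -0.0]
wrist_force: [0.5, -0.2, -0.7]
finger_gap: 0.0852
grip_force: 0.0
```

```bash
python3 - <<'E'
from h import *
c=read_camera("top"); cv2.imwrite("pics/top1.png",c["image"]); W=pts(c); s=env.get_state()
print(s["tcp_pos"],s["finger_gap"],s["joint_pos"].round(2))
print("clock",face(c,W,(318,195),45,.055,.07))
print("st",face(c,W,(357,245),26,.042,.06))
E
```

```text
[0.61471216 0.00817157 0.13227778] 0.08540114423958509 [-0.12  0.43 -0.03  1.1  -0.    1.52]Traceback (most recent call last):
  File "<stdin>", line 4, in <module>
  File "h.py", line 17, in face
    n,l,s,_=cv2.connectedComponentsWithStats(m.astype(np.uint8)); k=1+s[1:,4].argmax(); m=l==k
                                                                      ~~~~~~~~~~~~~~^^
ValueError: attempt to get argmax of an empty sequence
```

View pics/top1.png

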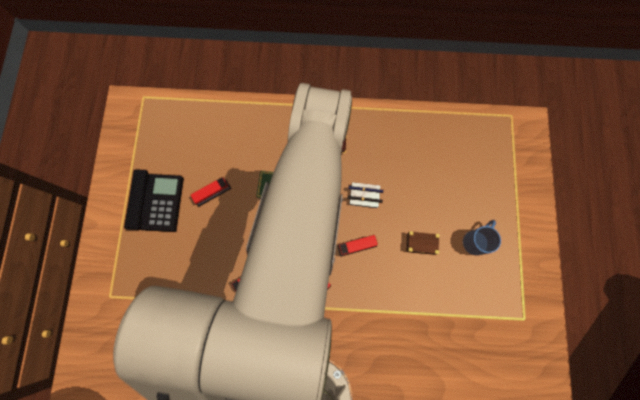

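Emit:
{"api": "carry_out", "payload": {"moves": [{"tx": -3.4,"ty": -2.45,"tz": 0,"wx": 0,"wy": 0,"wz": 0.078,"claw": -1},{"tx": -3.4,"ty": -2.45,"tz": 0,"wx": 0,"wy": 0,"wz": 0.078,"claw": -1},{"tx": -3.4,"ty": -2.45,"tz": 0,"wx": 0,"wy": 0,"wz": 0.078,"claw": -1},{"tx": -3.4,"ty": -2.45,"tz": 0,"wx": 0,"wy": 0,"wz": 0.078,"claw": -1},{"tx": -3.4,"ty": -2.46,"tz": -1,"wx": 0,"wy": 0,"wz": 0.076,"claw": -1},{"tx": 0,"ty": 0,"tz": -3,"wx": 0,"wy": 0,"wz": 0,"claw": -1},{"tx": 0,"ty": 0,"tz": 0,"wx": 0,"wy": 0,"wz": 0,"claw": -1}]}}

```text
clock: 5.78
tcp_pos: [0.4401, -0.1137, 0.0839]
orientation: [-0.002, 0.585, 0.811, -0.0]
wrist_force: [-0.6, 0.5, 1.0]
finger_gap: 0.0851
grip_force: 0.0
```

Emit:
{"api": "carry_out", "payload": {"moves": [{"tx": 0,"ty": 0,"tz": -3.3,"wx": 0,"wy": 0,"wz": 0,"claw": -1},{"tx": 0,"ty": 0,"tz": -3.3,"wx": 0,"wy": 0,"wz": 0,"claw": -1},{"tx": 0,"ty": 0,"tz": 0,"wx": 0,"wy": 0,"wz": 0,"claw": -1},{"tx": 0,"ty": 0,"tz": 0,"wx": 0,"wy": 0,"wz": 0,"claw": 1},{"tx": 0,"ty": 0,"tz": 0,"wx": 0,"wy": 0,"wz": 0,"claw": 1},{"tx": 0,"ty": 0,"tz": 0,"wx": 0,"wy": 0,"wz": 0,"claw": 1},{"tx": 0,"ty": 0,"tz": 0,"wx": 0,"wy": 0,"wz": 0,"claw": 1},{"tx": 0,"ty": 0,"tz": 0,"wx": 0,"wy": 0,"wz": 0,"claw": 1}]}}

```text
clock: 6.78
tcp_pos: [0.4427, -0.1146, 0.0206]
orientation: [0.001, 0.584, 0.812, 0.0]
wrist_force: [-1.3, -0.4, 6.1]
finger_gap: 0.0338
grip_force: 41.0
```

Emit:
{"api": "carry_out", "payload": {"moves": [{"tx": 0,"ty": 0,"tz": 3,"wx": 0,"wy": 0,"wz": 0,"claw": 1},{"tx": 0,"ty": -1.5,"tz": 3,"wx": 0,"wy": 0,"wz": 0.1,"claw": 1},{"tx": 2,"ty": -2,"tz": 0,"wx": 0,"wy": 0,"wz": 0.18,"claw": 1},{"tx": 2.6,"ty": -2,"tz": 0,"wx": 0,"wy": 0,"wz": 0.18,"claw": 1},{"tx": 2.6,"ty": -2,"tz": 0,"wx": 0,"wy": 0,"wz": 0.18,"claw": 1},{"tx": 2.6,"ty": -2,"tz": 0,"wx": 0,"wy": 0,"wz": 0.18,"claw": 1},{"tx": 2.6,"ty": -2,"tz": 0,"wx": 0,"wy": 0,"wz": 0.18,"claw": 1},{"tx": 2.87,"ty": -0.96,"tz": 0,"wx": 0,"wy": 0,"wz": 0.182,"claw": 1}]}}

```text
clock: 7.78
tcp_pos: [0.5949, -0.2397, 0.0789]
orientation: [-0.0, 0.031, 1.0, 0.0]
wrist_force: [0.5, -0.3, -2.7]
finger_gap: 0.0336
grip_force: 41.3
```

Emit:
{"api": "carry_out", "payload": {"moves": [{"tx": 0,"ty": 0,"tz": 0,"wx": 0,"wy": 0,"wz": 0,"claw": 1},{"tx": 0,"ty": 0,"tz": -2.5,"wx": 0,"wy": 0,"wz": 0,"claw": 1},{"tx": 0,"ty": 0,"tz": -2.5,"wx": 0,"wy": 0,"wz": 0,"claw": 1},{"tx": 0,"ty": 0,"tz": -0.6,"wx": 0,"wy": 0,"wz": 0,"claw": 1},{"tx": 0,"ty": 0,"tz": 0,"wx": 0,"wy": 0,"wz": 0,"claw": 1}]}}

```text
clock: 8.4
tcp_pos: [0.594, -0.2383, 0.0232]
orientation: [-0.001, 0.033, 0.999, 0.0]
wrist_force: [0.2, -1.0, -3.1]
finger_gap: 0.0332
grip_force: 41.3
```

Emit:
{"api": "carry_out", "payload": {"moves": [{"tx": 0,"ty": 0,"tz": -0.25,"wx": 0,"wy": 0,"wz": 0,"claw": 1},{"tx": 0,"ty": 0,"tz": -0.1,"wx": 0,"wy": 0,"wz": 0,"claw": 1},{"tx": 0,"ty": 0,"tz": 0,"wx": 0,"wy": 0,"wz": 0,"claw": 1}]}}

```text
clock: 8.78
tcp_pos: [0.5952, -0.239, 0.0206]
orientation: [0.001, 0.033, 0.999, -0.0]
wrist_force: [-0.0, -1.0, -0.3]
finger_gap: 0.0329
grip_force: 41.4
```

Emit:
{"api": "carry_out", "payload": {"moves": [{"tx": 0,"ty": 0,"tz": 0,"wx": 0,"wy": 0,"wz": 0,"claw": -0.25},{"tx": 0,"ty": 0,"tz": 0,"wx": 0,"wy": 0,"wz": 0,"claw": -0.25},{"tx": 0,"ty": 0,"tz": 0,"wx": 0,"wy": 0,"wz": 0,"claw": -0.25},{"tx": 0,"ty": 0,"tz": 1.5,"wx": 0,"wy": 0,"wz": 0,"claw": -0.25},{"tx": 0,"ty": 0,"tz": 4,"wx": 0,"wy": 0,"wz": 0,"claw": -0.25},{"tx": 0,"ty": 0,"tz": 4,"wx": 0,"wy": 0,"wz": 0,"claw": -0.25}]}}

```text
clock: 9.52
tcp_pos: [0.5946, -0.2387, 0.1167]
orientation: [0.0, 0.033, 0.999, 0.0]
wrist_force: [-0.0, -0.7, -0.8]
finger_gap: 0.0536
grip_force: 0.0
```

Emit:
{"api": "carry_out", "payload": {"moves": [{"tx": -1.7,"ty": -0.9,"tz": 0,"wx": 0,"wy": 0,"wz": -0.172,"claw": -1},{"tx": -1.7,"ty": -0.9,"tz": 0,"wx": 0,"wy": 0,"wz": -0.172,"claw": -1},{"tx": -1.7,"ty": -0.9,"tz": 0,"wx": 0,"wy": 0,"wz": -0.172,"claw": -1},{"tx": -1.7,"ty": -0.9,"tz": 0,"wx": 0,"wy": 0,"wz": -0.172,"claw": -1},{"tx": -1.7,"ty": -0.9,"tz": 0,"wx": 0,"wy": 0,"wz": -0.172,"claw": -1},{"tx": -1.7,"ty": -0.9,"tz": 0,"wx": 0,"wy": 0,"wz": -0.172,"claw": -1},{"tx": -1.7,"ty": -1,"tz": 0,"wx": 0,"wy": 0,"wz": -0.172,"claw": -1},{"tx": -1.6,"ty": -1,"tz": 0,"wx": 0,"wy": 0,"wz": -0.17,"claw": -1}]}}

```text
clock: 10.52
tcp_pos: [0.4594, -0.3132, 0.1161]
orientation: [0.001, 0.661, 0.75, 0.0]
wrist_force: [-0.2, -0.2, 0.6]
finger_gap: 0.0852
grip_force: 0.0
```

Emit:
{"api": "carry_out", "payload": {"moves": [{"tx": 0,"ty": 0,"tz": -1,"wx": 0,"wy": 0,"wz": -0.17,"claw": -1},{"tx": 0,"ty": 0,"tz": -3,"wx": 0,"wy": 0,"wz": 0,"claw": -1},{"tx": 0,"ty": 0,"tz": 0,"wx": 0,"wy": 0,"wz": 0,"claw": -1}]}}

```text
clock: 10.9
tcp_pos: [0.4584, -0.3117, 0.074]
orientation: [-0.002, 0.721, 0.693, -0.0]
wrist_force: [-1.0, -0.6, 0.4]
finger_gap: 0.0854
grip_force: 0.0
```

```bash
python3 - <<'E'
from h import *
c=read_camera("top"); cv2.imwrite("pics/top2.png",c["image"]); W=pts(c); s=env.get_state()
print(s["tcp_pos"],s["orientation"])
print("clock",face(c,W,(318,190),28,.055,.07))
print("mat",face(c,W,(277,186),26,.002,.02))
E
```

```text
[ 0.45921127 -0.31233374  0.07510405] [-6.40953946e-04  7.20740615e-01  6.93204554e-01 -2.68297198e-05]
clock {'n': 247, 'h': 0.0612, 'c': (0.6113, 0.0092), 'mean': [0.6115999817848206, 0.009200000204145908], 'long': 59, 'short': 41, 'yaw': 87.2}
mat {'n': 828, 'h': 0.0042, 'c': (0.6244, 0.1571), 'mean': [0.6223999857902527, 0.15279999375343323], 'long': 152, 'short': 113, 'yaw': 88.7}
```

View pics/top2.png

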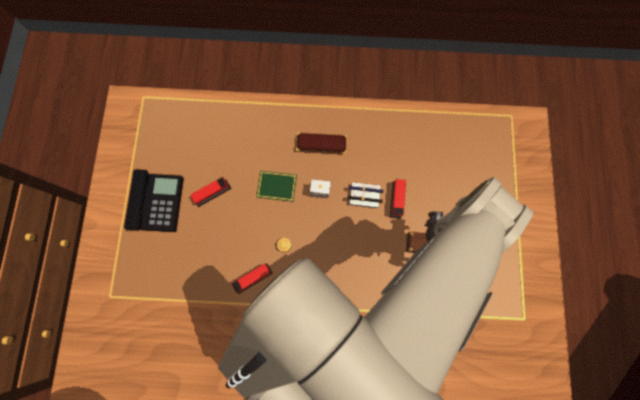

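The clock stands at (320,187) between mat and pen rest, measured at (0.611, 0.009). The stapler stands at (398,197) beyond the pen rest. The gripper is over the box at (423,243), so I'll grasp it.

Emit:
{"api": "carry_out", "payload": {"moves": [{"tx": 0,"ty": 0,"tz": -2.5,"wx": 0,"wy": 0,"wz": 0,"claw": -1},{"tx": 0,"ty": 0,"tz": -2.5,"wx": 0,"wy": 0,"wz": 0,"claw": -1},{"tx": 0,"ty": 0,"tz": -1.6,"wx": 0,"wy": 0,"wz": 0,"claw": -1},{"tx": 0,"ty": 0,"tz": 0,"wx": 0,"wy": 0,"wz": 0,"claw": -1},{"tx": 0,"ty": 0,"tz": 0,"wx": 0,"wy": 0,"wz": 0,"claw": 1},{"tx": 0,"ty": 0,"tz": 0,"wx": 0,"wy": 0,"wz": 0,"claw": 1},{"tx": 0,"ty": 0,"tz": 0,"wx": 0,"wy": 0,"wz": 0,"claw": 1},{"tx": 0,"ty": 0,"tz": 0,"wx": 0,"wy": 0,"wz": 0,"claw": 1}]}}

```text
clock: 11.95
tcp_pos: [0.4604, -0.3135, 0.0102]
orientation: [0.001, 0.721, 0.693, 0.0]
wrist_force: [-0.6, 0.9, 6.0]
finger_gap: 0.0595
grip_force: 45.4
```

Emit:
{"api": "carry_out", "payload": {"moves": [{"tx": 0,"ty": 0,"tz": 3,"wx": 0,"wy": 0,"wz": 0,"claw": 1},{"tx": 0,"ty": 0,"tz": 4,"wx": 0,"wy": 0,"wz": 0,"claw": 1},{"tx": 0.83,"ty": 2.2,"tz": 3,"wx": 0,"wy": 0,"wz": 0,"claw": 1},{"tx": 1.4,"ty": 4,"tz": 0,"wx": 0,"wy": 0,"wz": 0,"claw": 1},{"tx": 1.4,"ty": 4,"tz": 0,"wx": 0,"wy": 0,"wz": -0.027,"claw": 1},{"tx": 1.4,"ty": 4,"tz": 0,"wx": 0,"wy": 0,"wz": 0,"claw": 1},{"tx": 1.4,"ty": 4,"tz": 0,"wx": 0,"wy": 0,"wz": 0,"claw": 1},{"tx": 1.4,"ty": 4,"tz": 0,"wx": 0,"wy": 0,"wz": 0,"claw": 1}]}}

```text
clock: 12.95
tcp_pos: [0.538, -0.0893, 0.1086]
orientation: [-0.0, 0.73, 0.683, -0.0]
wrist_force: [0.1, -0.3, -2.0]
finger_gap: 0.0592
grip_force: 44.6
```

Emit:
{"api": "carry_out", "payload": {"moves": [{"tx": 1.4,"ty": 4,"tz": 0,"wx": 0,"wy": 0,"wz": 0,"claw": 1},{"tx": 1.4,"ty": 4,"tz": 0,"wx": 0,"wy": 0,"wz": 0,"claw": 1},{"tx": 1.4,"ty": 4,"tz": 0,"wx": 0,"wy": 0,"wz": 0,"claw": 1},{"tx": 1.4,"ty": 4,"tz": 0,"wx": 0,"wy": 0,"wz": 0,"claw": 1},{"tx": 1.4,"ty": 4,"tz": 0,"wx": 0,"wy": 0,"wz": 0,"claw": 1},{"tx": 1.3,"ty": 4,"tz": 0,"wx": 0,"wy": 0,"wz": 0,"claw": 1},{"tx": 0,"ty": 0,"tz": 0,"wx": 0,"wy": 0,"wz": 0,"claw": 1},{"tx": 0,"ty": 0,"tz": 0,"wx": 0,"wy": 0,"wz": 0,"claw": 1}]}}

```text
clock: 13.95
tcp_pos: [0.6203, 0.1492, 0.1082]
orientation: [-0.0, 0.73, 0.684, -0.001]
wrist_force: [-0.4, -1.3, -2.0]
finger_gap: 0.0594
grip_force: 44.6
```

Emit:
{"api": "carry_out", "payload": {"moves": [{"tx": 0,"ty": 0,"tz": -3,"wx": 0,"wy": 0,"wz": 0,"claw": 1},{"tx": 0,"ty": 0,"tz": -3,"wx": 0,"wy": 0,"wz": 0,"claw": 1},{"tx": 0,"ty": 0,"tz": -2.5,"wx": 0,"wy": 0,"wz": 0,"claw": 1},{"tx": 0,"ty": 0,"tz": -0.6,"wx": 0,"wy": 0,"wz": 0,"claw": 1},{"tx": 0,"ty": 0,"tz": 0,"wx": 0,"wy": 0,"wz": 0,"claw": 1},{"tx": 0,"ty": 0,"tz": -0.15,"wx": 0,"wy": 0,"wz": 0,"claw": 1},{"tx": 0,"ty": 0,"tz": 0,"wx": 0,"wy": 0,"wz": 0,"claw": 1}]}}

```text
clock: 14.82
tcp_pos: [0.6217, 0.1493, 0.0174]
orientation: [0.001, 0.73, 0.683, 0.001]
wrist_force: [0.1, 0.2, -2.8]
finger_gap: 0.0595
grip_force: 44.4
```

Emit:
{"api": "carry_out", "payload": {"moves": [{"tx": 0,"ty": 0,"tz": -0.2,"wx": 0,"wy": 0,"wz": 0,"claw": 1},{"tx": 0,"ty": 0,"tz": -0.1,"wx": 0,"wy": 0,"wz": 0,"claw": 1},{"tx": 0,"ty": 0,"tz": 0,"wx": 0,"wy": 0,"wz": 0,"claw": 1}]}}

```text
clock: 15.2
tcp_pos: [0.6213, 0.1494, 0.0142]
orientation: [0.0, 0.73, 0.683, 0.0]
wrist_force: [-1.9, 0.1, 4.1]
finger_gap: 0.059
grip_force: 45.3
```

Emit:
{"api": "carry_out", "payload": {"moves": [{"tx": 0,"ty": 0,"tz": 0,"wx": 0,"wy": 0,"wz": 0,"claw": -1},{"tx": 0,"ty": 0,"tz": 0,"wx": 0,"wy": 0,"wz": 0,"claw": -1},{"tx": 0,"ty": 0,"tz": 0,"wx": 0,"wy": 0,"wz": 0,"claw": -1},{"tx": 0,"ty": 0,"tz": 2,"wx": 0,"wy": 0,"wz": 0,"claw": -1},{"tx": 0,"ty": 0,"tz": 4,"wx": 0,"wy": 0,"wz": 0,"claw": -1},{"tx": 0,"ty": 0,"tz": 4,"wx": 0,"wy": 0,"wz": 0,"claw": -1},{"tx": -3.6,"ty": -0.8,"tz": 0,"wx": 0,"wy": 0,"wz": 0,"claw": -1},{"tx": -3.8,"ty": -0.8,"tz": 0,"wx": 0,"wy": 0,"wz": 0,"claw": -1}]}}

```text
clock: 16.2
tcp_pos: [0.547, 0.1331, 0.1139]
orientation: [0.001, 0.73, 0.683, 0.001]
wrist_force: [0.5, -0.0, 0.2]
finger_gap: 0.0853
grip_force: 0.0
```

Emit:
{"api": "carry_out", "payload": {"moves": [{"tx": -3.8,"ty": -0.8,"tz": 0,"wx": 0,"wy": 0,"wz": 0,"claw": -1},{"tx": -3.8,"ty": -0.8,"tz": 0,"wx": 0,"wy": 0,"wz": 0,"claw": -1},{"tx": -3.9,"ty": -0.7,"tz": 0,"wx": 0,"wy": 0,"wz": 0,"claw": -1},{"tx": 0,"ty": 0,"tz": -3,"wx": 0,"wy": 0,"wz": 0,"claw": -1},{"tx": 0,"ty": 0,"tz": -3,"wx": 0,"wy": 0,"wz": 0,"claw": -1},{"tx": 0,"ty": 0,"tz": -3,"wx": 0,"wy": 0,"wz": 0,"claw": -1},{"tx": 0,"ty": 0,"tz": 0,"wx": 0,"wy": 0,"wz": 0,"claw": -1}]}}

```text
clock: 17.08
tcp_pos: [0.4298, 0.1101, 0.0217]
orientation: [-0.001, 0.73, 0.683, -0.002]
wrist_force: [-0.3, -0.3, -0.3]
finger_gap: 0.0853
grip_force: 0.0
```

Emit:
{"api": "carry_out", "payload": {"moves": [{"tx": 0,"ty": 0,"tz": -1.9,"wx": 0,"wy": 0,"wz": 0,"claw": -1},{"tx": 0,"ty": 0,"tz": 0,"wx": 0,"wy": 0,"wz": 0,"claw": -1},{"tx": 0,"ty": 0,"tz": 0,"wx": 0,"wy": 0,"wz": 0,"claw": 1},{"tx": 0,"ty": 0,"tz": 0,"wx": 0,"wy": 0,"wz": 0,"claw": 1},{"tx": 0,"ty": 0,"tz": 0,"wx": 0,"wy": 0,"wz": 0,"claw": 1},{"tx": 0,"ty": 0,"tz": 0,"wx": 0,"wy": 0,"wz": 0,"claw": 1},{"tx": 0,"ty": 0,"tz": 0,"wx": 0,"wy": 0,"wz": 0,"claw": 1}]}}

```text
clock: 17.95
tcp_pos: [0.4329, 0.1103, 0.0055]
orientation: [0.001, 0.73, 0.683, 0.001]
wrist_force: [-1.1, -0.4, 7.4]
finger_gap: 0.0419
grip_force: 39.9
```

Emit:
{"api": "carry_out", "payload": {"moves": [{"tx": 0,"ty": 0,"tz": 1,"wx": 0,"wy": 0,"wz": 0,"claw": 1},{"tx": 0,"ty": 0,"tz": 3,"wx": 0,"wy": 0,"wz": 0,"claw": 1},{"tx": 0,"ty": 0,"tz": 4,"wx": 0,"wy": 0,"wz": 0,"claw": 1},{"tx": 0,"ty": 0,"tz": 4,"wx": 0,"wy": 0,"wz": 0,"claw": 1},{"tx": 0,"ty": -6,"tz": 0,"wx": 0,"wy": 0,"wz": 0,"claw": 1},{"tx": 0,"ty": -6,"tz": 0,"wx": 0,"wy": 0,"wz": 0,"claw": 1},{"tx": 0,"ty": -6,"tz": 0,"wx": 0,"wy": 0,"wz": 0,"claw": 1},{"tx": 0,"ty": 0,"tz": 0,"wx": 0,"wy": 0,"wz": 0,"claw": 1}]}}

```text
clock: 18.95
tcp_pos: [0.4322, -0.0736, 0.1249]
orientation: [0.001, 0.733, 0.681, -0.0]
wrist_force: [0.1, 1.1, -2.8]
finger_gap: 0.0416
grip_force: 41.4
```

```bash
python3 - <<'E'
from h import *
c=read_camera("top"); cv2.imwrite("pics/top3.png",c["image"]); W=pts(c); s=env.get_state()
print(s["tcp_pos"],s["wrist_force"])
print("box",face(c,W,(277,186),26,.036,.055))
print("clock",face(c,W,(319,187),20,.055,.07))
print("st",face(c,W,(398,197),26,.042,.06))
c=read_camera("side"); cv2.imwrite("pics/side3.png",c["image"][130:330,160:560].repeat(2,0).repeat(2,1)[:,:800])
E
```

```text
[ 0.43164124 -0.07151982  0.12463663] [-0.72126284  0.48169304 -2.85932639]
box {'n': 553, 'h': 0.0436, 'c': (0.6197, 0.1487), 'mean': [0.6198999881744385, 0.14869999885559082], 'long': 90, 'short': 62, 'yaw': 86.1}
clock {'n': 249, 'h': 0.0609, 'c': (0.6107, 0.0093), 'mean': [0.6111999750137329, 0.009200000204145908], 'long': 59, 'short': 42, 'yaw': 86.5}
st {'n': 271, 'h': 0.0468, 'c': (0.5966, -0.2365), 'mean': [0.6082000136375427, -0.2402999997138977], 'long': 112, 'short': 34, 'yaw': -3.7}
```

View pics/side3.png

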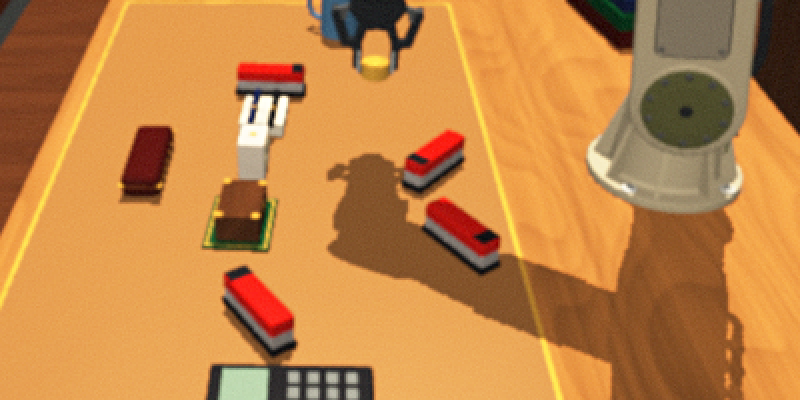

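The side crop shows the box on the mat (240,210), the clock (252,150) and the stapler (270,78) in a row. The weight hangs level in the fingers (375,67). I'll carry it to the lid at (0.6205, 0.149).

Emit:
{"api": "carry_out", "payload": {"moves": [{"tx": 2,"ty": 2.5,"tz": 0,"wx": 0,"wy": 0,"wz": 0,"claw": 1},{"tx": 3.2,"ty": 3.8,"tz": 0,"wx": 0,"wy": 0,"wz": 0,"claw": 1},{"tx": 3.2,"ty": 3.8,"tz": 0,"wx": 0,"wy": 0,"wz": 0,"claw": 1},{"tx": 3.2,"ty": 3.8,"tz": 0,"wx": 0,"wy": 0,"wz": 0,"claw": 1},{"tx": 3.2,"ty": 3.8,"tz": 0,"wx": 0,"wy": 0,"wz": 0,"claw": 1},{"tx": 2.55,"ty": 2.7,"tz": 0,"wx": 0,"wy": 0,"wz": 0,"claw": 1},{"tx": 1.5,"ty": 1.5,"tz": 0,"wx": 0,"wy": 0,"wz": 0,"claw": 1},{"tx": 0,"ty": 0,"tz": 0,"wx": 0,"wy": 0,"wz": 0,"claw": 1}]}}

```text
clock: 20.05
tcp_pos: [0.62, 0.1527, 0.1237]
orientation: [-0.0, 0.728, 0.685, -0.0]
wrist_force: [-0.2, -0.0, -2.3]
finger_gap: 0.0415
grip_force: 41.5
```

Emit:
{"api": "carry_out", "payload": {"moves": [{"tx": 0,"ty": 0,"tz": -2.5,"wx": 0,"wy": 0,"wz": 0,"claw": 1},{"tx": 0,"ty": 0,"tz": -2.5,"wx": 0,"wy": 0,"wz": 0,"claw": 1},{"tx": 0,"ty": 0,"tz": -1.4,"wx": 0,"wy": 0,"wz": 0,"claw": 1},{"tx": 0,"ty": 0,"tz": -0.5,"wx": 0,"wy": 0,"wz": 0,"claw": 1},{"tx": 0,"ty": 0,"tz": 0,"wx": 0,"wy": 0,"wz": 0,"claw": 1}]}}

```text
clock: 20.68
tcp_pos: [0.6204, 0.1493, 0.0557]
orientation: [0.0, 0.73, 0.683, 0.0]
wrist_force: [0.3, 0.1, -2.4]
finger_gap: 0.0421
grip_force: 41.5
```

Emit:
{"api": "carry_out", "payload": {"moves": [{"tx": 0,"ty": 0,"tz": -0.3,"wx": 0,"wy": 0,"wz": 0,"claw": 1},{"tx": 0,"ty": 0,"tz": -0.1,"wx": 0,"wy": 0,"wz": 0,"claw": 1},{"tx": 0,"ty": 0,"tz": 0,"wx": 0,"wy": 0,"wz": 0,"claw": 1}]}}

```text
clock: 21.05
tcp_pos: [0.6206, 0.1493, 0.0516]
orientation: [0.0, 0.73, 0.683, 0.0]
wrist_force: [-0.6, -0.0, -3.0]
finger_gap: 0.042
grip_force: 41.5
```

Emit:
{"api": "carry_out", "payload": {"moves": [{"tx": 0,"ty": 0,"tz": -0.15,"wx": 0,"wy": 0,"wz": 0,"claw": 1},{"tx": 0,"ty": 0,"tz": -0.1,"wx": 0,"wy": 0,"wz": 0,"claw": 1},{"tx": 0,"ty": 0,"tz": 0,"wx": 0,"wy": 0,"wz": 0,"claw": 1}]}}

```text
clock: 21.42
tcp_pos: [0.6207, 0.1493, 0.0496]
orientation: [0.0, 0.73, 0.683, 0.0]
wrist_force: [-3.0, -0.2, 3.6]
finger_gap: 0.0419
grip_force: 42.1
```

Contact. I'll release, lift and clear the view.

Emit:
{"api": "carry_out", "payload": {"moves": [{"tx": 0,"ty": 0,"tz": 0,"wx": 0,"wy": 0,"wz": 0,"claw": -1},{"tx": 0,"ty": 0,"tz": 0,"wx": 0,"wy": 0,"wz": 0,"claw": -1},{"tx": 0,"ty": 0,"tz": 0,"wx": 0,"wy": 0,"wz": 0,"claw": -1},{"tx": 0,"ty": 0,"tz": 2,"wx": 0,"wy": 0,"wz": 0,"claw": -1},{"tx": 0,"ty": 0,"tz": 4,"wx": 0,"wy": 0,"wz": 0,"claw": -1},{"tx": -2,"ty": 0,"tz": 4,"wx": 0,"wy": 0,"wz": 0,"claw": -1},{"tx": -5,"ty": -5,"tz": 2,"wx": 0,"wy": 0,"wz": 0,"claw": -1},{"tx": -5,"ty": -6,"tz": 0,"wx": 0,"wy": 0,"wz": 0,"claw": -1}]}}

```text
clock: 22.42
tcp_pos: [0.5183, 0.0583, 0.1677]
orientation: [0.002, 0.729, 0.684, 0.001]
wrist_force: [0.2, -1.1, -0.2]
finger_gap: 0.0854
grip_force: 0.0
```

Emit:
{"api": "carry_out", "payload": {"moves": [{"tx": -5,"ty": -6,"tz": 0,"wx": 0,"wy": 0,"wz": 0,"claw": -1},{"tx": -3,"ty": -6,"tz": 0,"wx": 0,"wy": 0,"wz": 0,"claw": -1},{"tx": 0,"ty": -3,"tz": 0,"wx": 0,"wy": 0,"wz": 0,"claw": -1},{"tx": 0,"ty": 0,"tz": 0,"wx": 0,"wy": 0,"wz": 0,"claw": -1},{"tx": 0,"ty": 0,"tz": 0,"wx": 0,"wy": 0,"wz": 0,"claw": -1}]}}

```text
clock: 23.05
tcp_pos: [0.45, -0.0749, 0.1658]
orientation: [-0.0, 0.73, 0.683, 0.0]
wrist_force: [-0.5, 0.3, -0.0]
finger_gap: 0.0856
grip_force: 0.0
```

```bash
python3 - <<'E'
from h import *
c=read_camera("top"); W=pts(c); s=env.get_state()
print(s["tcp_pos"],s["wrist_force"],s["qvel"].round(3))
for n,a in dict(box=((277,186),26,.036,.055),weight=((277,186),24,.06,.08),clock=((319,187),20,.055,.07),st=((398,197),26,.042,.06),mug=((485,240),30,.08,.1),phone=((155,200),45,.03,.09),case=((322,143),34,.028,.05)).items():
    try: print(n,face(c,W,*a))
    except ValueError: print(n,"hidden")
cv2.imwrite("pics/top4.png",cv2.resize(c["image"][110:310,120:520],None,fx=2,fy=2))
c=read_camera("side"); cv2.imwrite("pics/side4.png",cv2.resize(c["image"][130:330,160:560],None,fx=2,fy=2))
E
```

```text
[ 0.4500605  -0.07449572  0.165772  ] [-0.06005189  0.32897412  0.21571242] [ 0.014  0.001 -0.001 -0.    -0.001 -0.002]
box {'n': 385, 'h': 0.0433, 'c': (0.6202, 0.1487), 'mean': [0.6179999709129333, 0.1467999964952469], 'long': 90, 'short': 61, 'yaw': 86.1}
weight {'n': 159, 'h': 0.0681, 'c': (0.6193, 0.1494), 'mean': [0.6194999814033508, 0.14920000731945038], 'long': 43, 'short': 41, 'yaw': 30.2}
clock {'n': 250, 'h': 0.061, 'c': (0.611, 0.0092), 'mean': [0.611299991607666, 0.008999999612569809], 'long': 59, 'short': 42, 'yaw': 86.5}
st {'n': 24, 'h': 0.0473, 'c': (0.5545, -0.2481), 'mean': [0.5529000163078308, -0.24660000205039978], 'long': 34, 'short': 9, 'yaw': -20.7}
mug {'n': 173, 'h': 0.0874, 'c': (0.4727, -0.4838), 'mean': [0.47119998931884766, -0.48429998755455017], 'long': 80, 'short': 79, 'yaw': -44.5}
phone {'n': 1923, 'h': 0.0377, 'c': (0.5474, 0.5243), 'mean': [0.544700026512146, 0.5378000140190125], 'long': 192, 'short': 154, 'yaw': -0.1}
case {'n': 772, 'h': 0.0345, 'c': (0.7664, 0.0126), 'mean': [0.7674999833106995, 0.012400000356137753], 'long': 156, 'short': 58, 'yaw': 89.9}
```

View pics/top4.png

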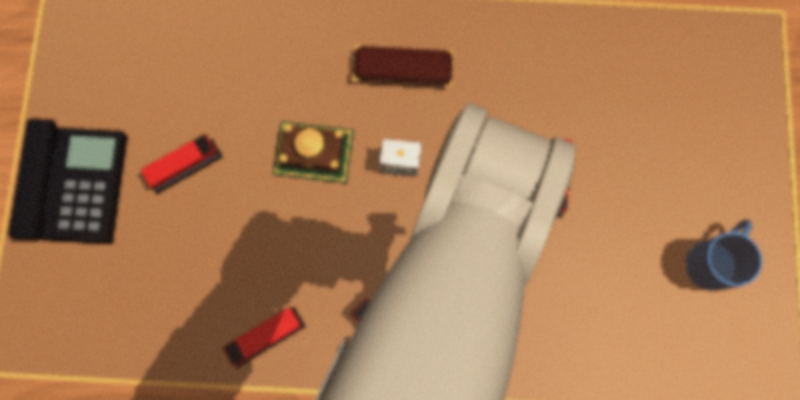

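View pics/side4.png

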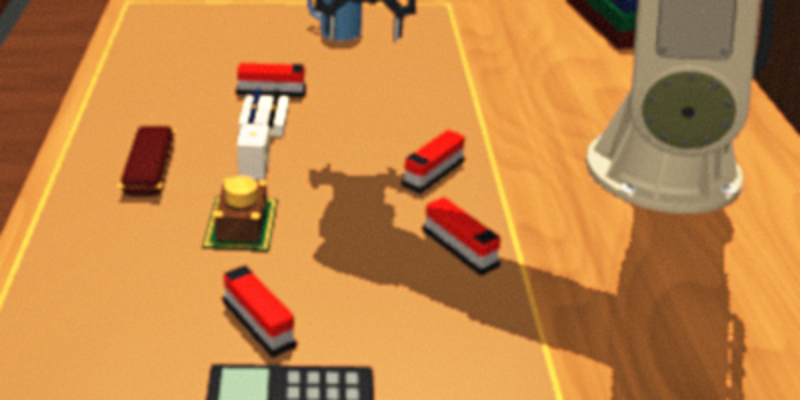

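Both pictures show the set in its row: box centred on the mat with the weight on its lid, then the clock, the pen rest and the stapler upright. The bystanders haven't moved, so I'm handing in.

```bash
python3 -c "
from workcell import env
print(env.hand_in())"
```

```text
the job is handed in; nothing more can be done
None
```

The desk set is back in its row and the job is handed in at about 23 s on the robot's clock; the final camera check was within tolerance (stapler measured earlier, at 103 mm, as the arm then hid it from above) with the bystanders unmoved, but no verdict was returned.

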